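# Swing the vial tray round on its corner rod

### The arm

A 6-joint arm with a two-finger parallel gripper is mounted at the origin on the work surface. World frame = base frame: x ahead of the robot, y to its left, z up, the work surface at z = 0. Lengths are in m, angles in rad, forces in N, time in s.
With the tool pointing down it reaches from about 0.25 to 0.725 m from the base axis. Payload 9.7 kg.
Tool frame: the origin (TCP) lies at the very end of the fingers, on their centre line; the grasp point (between the pads) lies 19 mm behind it (manip.grip_depth is the distance from the TCP to the grasp point, in m); z points along the fingers, y is the line along which they close (so a half turn about z gives the same grasp; the last joint's range is limited). The gripper opens to 85 mm and grips with 20 to 120 N. Pads are 22 mm wide; open, the fingers measure 114 mm over their backs; the gripper's body (76 mm by 85 mm) begins 54 mm behind the grasp point. The pads swing forward as they close: fully open they stand 13 mm farther back than shut.
Start: joints at [1.263, 0.087, 0.176, 1.66, 0, 1.571], TCP at [0.167, 0.524, 0.231] pointing down, gripper open.
Joint ranges: [-3.13, 3.13], [-0.85, 1.81], [-1.15, 1.24], [-2.2, 2.28], [-1.44, 1.52], [-3.14, 3.14]. Speed limits (rad/s): [2.22, 2.22, 2.57, 3.14, 3.14, 3.14].

### API

Orientations are given as a unit quaternion [w, x, y, z].
In Python, from station import manip gives the robot as it stands.
- The arm moves only by the shell command python3 -m pendant 'ROWS' [FORCE]. ROWS is JSON, a list of rows, each a list of 3 entries, a list of its own where there are three numbers: the finger opening in mm, from 0 to 85.4, then the shift along the tool's x, y, z in mm, then the turn, a rotation vector about the tool's x, y, z in rad. In form: [[claw, [x, y, z], [ax, ay, az]], ...]. A call has 1 to 10 rows; each row shifts and turns the commanded pose from where the row before left it, along the tool's axes as they then stand; what a row does not reach is not made up. A row lasts 1/12 s, in which the tool goes at most 41.7 mm and 7.16 degrees, less where a joint would pass 70% of its speed; a pose out of reach is approached as far as the arm can. A call with a gripper value outside its range is refused whole. The fingers move at their own pace and stop on an object; FORCE is the grip in N (left out, the last holds). Time passes only in rows, so rows that do not move let the fingers close. It gives the time, the measured TCP pose, the force, the opening and the grip force at its end, in the units of the state.
- manip.observe(): the state, without advancing time (a new reading comes with each control period).
- manip.snapshot(name): name is "side" or "top" or "wrist"; returns a dict with "color" (400x640x3 uint8, red, green, blue), "K" (3x3 intrinsics, pixels), "origin" and "orientation" of the camera in the world; the wrist camera has in their place "T_tool_cam" (4x4, takes a point from camera to tool coordinates, whose origin is the TCP and whose axes are the flange's). Camera axes: x right, y down, z forward; pixel columns grow to the right and rows downward; lengths in m; the calibration is good to about 2 mm. A picture is of the moment at which its call begins: read the wrist's pose just before it. There is no depth.
- manip.sign_off(): hands the job in; it is judged then, once.
The state is a dict: "time_s": time; "joint_positions": joint angles; "dq": joint speeds; "effort": joint torques, N m; "position": TCP position; "ee_rot": TCP orientation; "wrist_force": force on the tool from outside, world axes, zero at the start; "moment": the same for the moment, N m; "grip_width": finger opening in m; "grip_force": force on a finger pad.
Only numpy, scipy, OpenCV 4.12 (cv2) and the standard library are available. Lean on these libraries where they do the work, as an engineer would, in place of code of your own. Each camera call takes 0.05 s, during which the arm holds its last target. There are 200 camera calls.

### The job

The vial tray that sits on the steel plate, with an upright rod through one corner, stands crosswise. Push its free end round the rod, a quarter turn to the left (counter-clockwise seen from above), until it lies along the wooden stop rail; slide it on the plate without lifting it, and leave the test-tube rack beside it where it stands.

Things in the scene. Friction and masses are not known exactly. Their poses are not given: they have to be found in the camera images.
- tray: Loose open beech tray, 150 (x) x 110 (y) x 45 mm, about 0.45 kg, with 8 capped vials fast in it (56 mm high). A hole in its floor near one corner sits on the plate's rod, 1.5 mm play. Origin: hole axis, underside. x along the long side, y along the short, both away from the rod; outer faces at x -12 and 138, y -12 and 98 mm. Starts with x within 9 degrees of the plate's -y. A few N slide it.
- tray_corner (a point): The tray's free outer corner, opposite the rod, at the top of its walls: x = 138, y = 98, z = 45 mm in the tray's frame. (A smaller beech tray with no rod stands elsewhere on the bench and is not meant.)
- plate: Fixed steel plate, 6 mm thick, x -45 to 175, y -164 to 120 mm. Origin: axis of its upright rod, at bench level; z up. Rod 10 mm thick, top 80 mm above the bench. Wooden stop rail on it along x: x 20 to 150, y 101 to 115, top 30 mm above the bench. With the tray parked, the tray's x and y point along the plate's, its y = 98 face 3 mm from the rail.
- tube_rack: Bystander: upright beech test-tube rack with glass tubes in it, loose, 210 long (x) by 80 (y) mm, tubes to about 157 mm high. Origin: centre of its underside. It and the plate change sides of the bench.

How it is judged:
By the outcome, as a careful person would: the job done as asked, in the order asked, and still so for the second after the job is handed in, with the robot touching nothing.
It also fails if it takes over 43 s, if anything falls off the work surface, if the arm or the gripper's body presses on something with over 40 N, if the wrist force passes 120 N, or if a joint passes its speed limit or range.

## Working session

There is one attempt and no reset: what is moved stays moved. The work goes in short steps, Python scripts to look and compute and a shell command to move; the robot and the scene stay as the last step left them, time stands still between calls to the robot, and variables do not carry over. Pictures are saved under pics/ and viewed, at most 10 in all, crops included, and the job is handed in when it is done.

```bash
mkdir -p pics; python3 - <<'E'
from station import manip
import cv2,numpy as np
s=manip.observe();print(s)
for n in("top","side"):
    d=manip.snapshot(n);print(n,d["K"],d["origin"],d["orientation"])
    cv2.imwrite(f"pics/{n}0.png",d["color"][:,:,::-1])
E
```

```text
{'time_s': 0.0, 'joint_positions': array([1.26299144e+00, 8.74254302e-02, 1.75156093e-01, 1.65978565e+00,
       1.00713066e-05, 1.57076080e+00]), 'dq': array([ 0.00063846, -0.00208077, -0.00144254,  0.00104408, -0.00100242,
       -0.00121785]), 'effort': array([ 4.35034608e-04, -5.20386887e+01,  4.64805901e+01,  1.62800378e-02,
        1.63968907e-04, -4.58626715e-06]), 'position': array([0.16656332, 0.52394368, 0.23061338]), 'ee_rot': array([-1.01460788e-04,  1.53278026e-01,  9.88182903e-01, -6.21118439e-04]), 'wrist_force': array([ 0.69767068, -0.69972881, -0.04203378]), 'moment': array([0.0009374 , 0.03322805, 0.03667743]), 'grip_force': 0.0, 'grip_width': 0.08569189190894892}
top [[443.35605345   0.         318.03606633]
 [  0.         443.35605345 197.47914832]
 [  0.           0.           1.        ]] [ 0.34828176 -0.02785399  1.12630554] [ 0.07120011 -0.65614728  0.74738175 -0.07630077]
side [[381.73629474   0.         318.80735867]
 [  0.         381.73629474 197.74146743]
 [  0.           0.           1.        ]] [ 0.40242974 -0.66251168  0.66641174] [-0.39660939  0.90645634 -0.13609622  0.05015696]
```

View pics/top0.png

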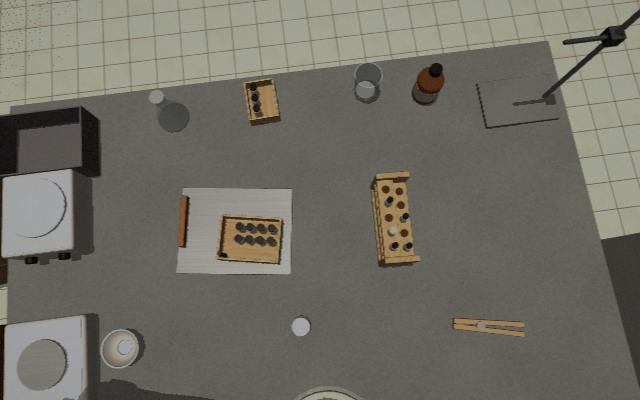

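View pics/side0.png

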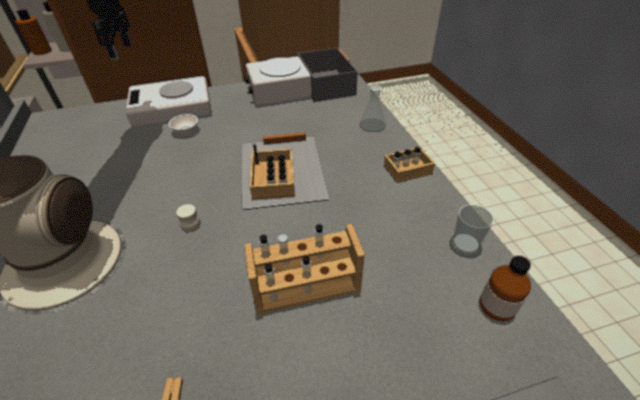

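The top view shows the plate spanning (178-292, 188-274), with the rail at its left (183, 220). The tray spans (219-283, 215-263), with the rod at about (222, 255). The rack is far to the right at (395, 218). The side view agrees.

```bash
cat > h.py <<'E'
import numpy as np,cv2
from scipy.spatial.transform import Rotation as R
from station import manip
def rot(q): return R.from_quat(np.r_[q[1:],q[0]]).as_matrix()
def shot(n):
    s=manip.observe(); d=manip.snapshot(n)
    if n=="wrist":
        T=np.eye(4);T[:3,:3]=rot(s["ee_rot"]);T[:3,3]=s["position"];T=T@np.array(d["T_tool_cam"])
        d["o"],d["R"]=T[:3,3],T[:3,:3]
    else: d["o"],d["R"]=np.array(d["origin"]),rot(d["orientation"])
    return d
def ray(d,px,z):
    px=np.atleast_2d(px).astype(float); v=np.c_[px,np.ones(len(px))]@np.linalg.inv(d["K"]).T@d["R"].T
    return d["o"]+v*((z-d["o"][2])/v[:,2])[:,None]
def proj(d,P):
    c=(np.atleast_2d(P)-d["o"])@d["R"];c=c@np.array(d["K"]).T;return c[:,:2]/c[:,2:]
E
python3 - <<'E'
from h import *
d=shot("top")
for n,p,z in [("plate",[[181,188],[292,188],[292,274],[178,274]],.006),("rail",[[181,196],[187,196],[186,246],[179,246]],.03),("tray",[[220,215],[283,217],[282,264],[218,261]],.051),("rodtop",[[222,255]],.08)]:
    print(n,ray(d,p,z)[:,:2].round(3).tolist())
print(proj(d,[[.167,.524,.23],[0,0,0]]))
w=shot("wrist");print(w["T_tool_cam"]);cv2.imwrite("pics/w0.png",w["color"][:,:,::-1])
c=d["color"][170:290,160:310,::-1];cv2.imwrite("pics/topc.png",cv2.resize(c,None,fx=5,fy=5,interpolation=2))
E
```

```text
plate [[0.656, 0.299], [0.619, 0.012], [0.4, 0.038], [0.437, 0.32]]
rail [[0.629, 0.293], [0.627, 0.278], [0.501, 0.289], [0.503, 0.306]]
tray [[0.563, 0.195], [0.538, 0.041], [0.424, 0.056], [0.452, 0.209]]
rodtop [[0.462, 0.192]]
[[ 40.52267747 428.83361744]
 [328.5171146  445.18163817]]
[[-1.02674149e-04 -9.64890067e-01 -2.62654048e-01  6.62831775e-02]
 [ 9.99999994e-01 -1.08632963e-04  8.16556480e-06 -1.86327795e-04]
 [-3.64117599e-05 -2.62654046e-01  9.64890072e-01 -1.42846233e-01]
 [ 0.00000000e+00  0.00000000e+00  0.00000000e+00  1.00000000e+00]]
```

View pics/topc.png

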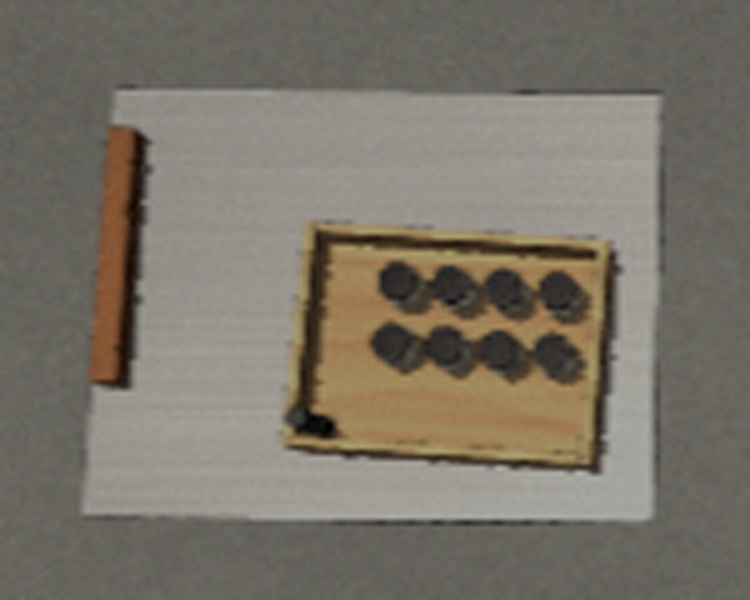

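The crop shows the plate corners at (114,88), (662,94), (655,522) and (83,515). The tray's top corners are at (308,222), (612,242), (600,470) and (283,445), and the rod top is near (298,415).

```bash
cat >> h.py <<'E'
def fit(A,B):
    A=np.array(A)/1000.;B=B[:,:2];a=A-A.mean(0);b=B-B.mean(0)
    th=np.arctan2((a[:,0]*b[:,1]-a[:,1]*b[:,0]).sum(),(a*b).sum());c,s=np.cos(th),np.sin(th);M=np.array([[c,-s],[s,c]])
    t=B.mean(0)-M@A.mean(0);return t,th,np.linalg.norm(A@M.T+t-B,axis=1)*1000
PL=[(175,120),(175,-164),(-45,-164),(-45,120)];TR=[(-12,98),(138,98),(138,-12),(-12,-12)]
E
python3 - <<'E'
from h import *
d=shot("top"); f=lambda p:np.array(p)/5.+[160,170]-.4
B=ray(d,f([[114,88],[662,94],[655,522],[83,515]]),.006);t,th,e=fit(PL,B);print("plate",t,np.degrees(th),e)
C=ray(d,f([[308,222],[612,242],[600,470],[283,445]]),.051);t2,th2,e=fit(TR,C);print("tray",t2,np.degrees(th2),e)
print("rodtop",ray(d,f([298,415]),.08))
s=manip.observe();print(s["time_s"],rot(s["ee_rot"]).round(3))
E
```

```text
plate [0.46778466 0.19913155] -7.966858608571498 [1.10859319 0.84352411 1.48953446 0.93372657]
tray [0.46618614 0.19756253] -101.12244369890259 [1.04018685 0.6459866  2.89464378 1.38682988]
rodtop [[0.46796331 0.19784789 0.08      ]]
0.25 [[-0.953  0.303 -0.   ]
 [ 0.303  0.953 -0.001]
 [ 0.    -0.001 -1.   ]]
```

```bash
python3 -m pendant '[[0,[-25,-23,0],[0,0,0]],[0,[-25,-23,0],[0,0,0]],[0,[-25,-23,0],[0,0,0]],[0,[-25,-23,0],[0,0,0]],[0,[-25,-23,0],[0,0,0]],[0,[-25,-23,0],[0,0,0]],[0,[-25,-23,0],[0,0,0]],[0,[-25,-23,0],[0,0,0]],[0,[-25,-23,0],[0,0,0]],[0,[-25,-23,0],[0,0,-0.114]]]'
cat >> h.py <<'E'
ROD=np.array([.4675,.1985])
def goal(th,xt,yt,z):
    """remaining shift in tool axes (mm) and yaw turn (rad about tool z) to tray-frame point for tray angle th (deg)"""
    s=manip.observe();a=np.radians(th);u=np.array([np.cos(a),np.sin(a)]);v=np.array([-u[1],u[0]])
    P=np.r_[ROD+u*xt/1000+v*yt/1000,z];M=rot(s["ee_rot"])
    yaw=np.degrees(np.arctan2(M[1,0],M[0,0]));dy=(th+270-yaw+180)%360-180
    print("t",s["time_s"],"pos",s["position"].round(4),"F",s["wrist_force"].round(1),"w",round(s["grip_width"],4))
    print("shift",(M.T@(P-s["position"])*1000).round(1),"turn z",round(-np.radians(dy),3))
E
python3 -c "
from h import *
goal(-101.1,110,-38,.022)"
```

```text
time_s: 1.08
position: [0.3346, 0.2296, 0.2314]
ee_rot: [0.0, 0.101, 0.995, 0.0]
wrist_force: [0.3, 0.6, 0.1]
grip_width: -0.0001
grip_force: 0.0
t 1.0833 pos [0.3346 0.2296 0.2314] F [0.3 0.6 0.1] w -0.0001
shift [ -99.4 -114.   209.4] turn z -0.009
```

```bash
python3 -m pendant '[[0,[-20,-23,0],[0,0,-0.009]],[0,[-20,-23,0],[0,0,0]],[0,[-20,-23,0],[0,0,0]],[0,[-20,-23,0],[0,0,0]],[0,[-19,-22,0],[0,0,0]],[0,[0,0,0],[0,0,0]],[0,[0,0,0],[0,0,0]]]'
python3 -c "
from h import *
goal(-101.1,110,-38,.022)
w=shot('wrist');cv2.imwrite('pics/w1.png',w['color'][:,:,::-1])
for P in [[138,-12],[-12,-12],[138,98]]:
  a=np.radians(-101.1);c,s=np.cos(a),np.sin(a);P=np.array(P)/1e3
  print(proj(w,np.r_[ROD+np.array([[c,-s],[s,c]])@P,.051]))
print(proj(w,np.r_[ROD,.08]))
"
```

```text
time_s: 1.67
position: [0.4096, 0.0992, 0.2311]
ee_rot: [-0.0, 0.098, 0.995, -0.0]
wrist_force: [-0.0, 0.1, 0.9]
grip_width: -0.0002
grip_force: 0.0
t 1.6667 pos [0.4096 0.0992 0.2311] F [-0.   0.1  0.9] w -0.0002
shift [ 2.000e-01 -1.400e+00  2.091e+02] turn z -0.002
[[290.73718693 201.24193049]]
[[436.87476058 200.94930676]]
[[293.18787961 296.14286736]]
[[433.68057906 221.45429993]]
```

View pics/w1.png

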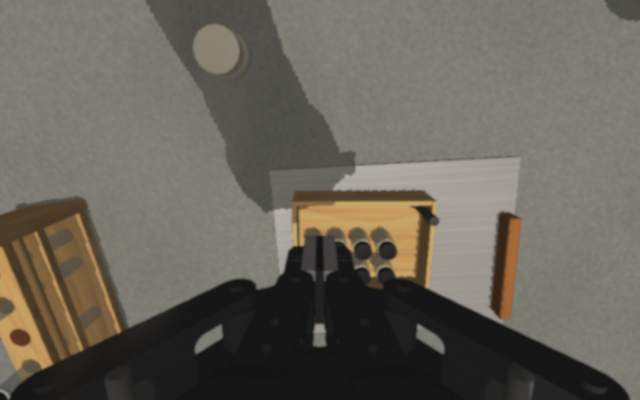

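```bash
python3 -m pendant '[[0,[0,-1,35],[0,0,0]],[0,[0,0,35],[0,0,0]],[0,[0,0,35],[0,0,0]],[0,[0,0,35],[0,0,0]],[0,[0,0,35],[0,0,0]],[0,[0,0,24],[0,0,0]],[0,[0,0,10],[0,0,0]],[0,[0,0,0],[0,0,0]]]'
python3 -m pendant '[[0,[-4,0,0],[0,0,0]],[0,[-4,0,0],[0,0,0]],[0,[-3,0,0],[0,0,0]],[0,[-2,0,0],[0,0,0]],[0,[-2,0,0],[0,0,0]],[0,[0,0,0],[0,0,0]]]'
python3 -c "
from h import *
goal(-101.1,110,-23,.022)"
```

```text
time_s: 2.38
position: [0.4073, 0.0998, 0.0204]
ee_rot: [-0.002, 0.095, 0.995, -0.001]
wrist_force: [0.3, 0.4, 0.2]
grip_width: 0.0002
grip_force: 0.0
time_s: 2.88
position: [0.4244, 0.0964, 0.0228]
ee_rot: [0.0, 0.096, 0.995, 0.0]
wrist_force: [-0.2, 0.2, 0.3]
grip_width: -0.0002
grip_force: 0.0
t 2.8833 pos [0.4244 0.0964 0.0228] F [-0.2  0.2  0.3] w -0.0002
shift [ 0.3 -1.5  0.8] turn z 0.001
```

```bash
python3 -m pendant '[[0,[-5.8,-1,0],[0,0,-0.052]],[0,[-5.8,-1,0],[0,0,-0.052]],[0,[-5.8,-1,0],[0,0,-0.052]],[0,[-5.8,-1,0],[0,0,-0.052]],[0,[-5.8,-1,0],[0,0,-0.052]],[0,[-5.8,-1,0],[0,0,-0.052]],[0,[-5.8,-1,0],[0,0,-0.052]],[0,[-5.8,-1,0],[0,0,-0.052]],[0,[-5.8,-1,0],[0,0,-0.052]],[0,[-5.8,-1,0],[0,0,-0.052]]]'
python3 -c "
from h import *
goal(-71.1,110,-23,.022)
d=shot('wrist');cv2.imwrite('pics/w2.png',d['color'][:,:,::-1])"
```

```text
time_s: 3.72
position: [0.4814, 0.0886, 0.0224]
ee_rot: [-0.0, -0.164, 0.986, -0.0]
wrist_force: [-4.3, -2.2, 3.9]
grip_width: 0.0001
grip_force: 1.8
t 3.7167 pos [0.4814 0.0886 0.0224] F [-4.3 -2.2  3.9] w 0.0001
shift [ 0.5 -1.5  0.4] turn z -0.0
```

View pics/w2.png

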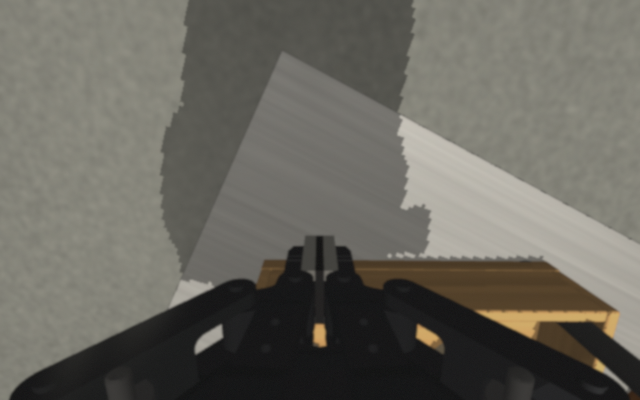

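The fingers lie flat against the tray's face (edge about row 262), and the tray turns with them. I'll continue the arc.

```bash
python3 -m pendant '[[0,[-5.8,-1.1,0],[0,0,-0.052]],[0,[-5.8,-1.1,0],[0,0,-0.052]],[0,[-5.8,-1.1,0],[0,0,-0.052]],[0,[-5.8,-1.1,0],[0,0,-0.052]],[0,[-5.8,-1.1,0],[0,0,-0.052]],[0,[-5.8,-1.1,0],[0,0,-0.052]],[0,[-5.8,-1.1,0],[0,0,-0.052]],[0,[-5.8,-1.1,0],[0,0,-0.052]],[0,[-5.8,-1.1,0],[0,0,-0.052]],[0,[-5.8,-1.1,0],[0,0,-0.052]]]'
python3 -m pendant '[[0,[-5.8,-1.1,0],[0,0,-0.052]],[0,[-5.8,-1.1,0],[0,0,-0.052]],[0,[-5.8,-1.1,0],[0,0,-0.052]],[0,[-5.8,-1.1,0],[0,0,-0.052]],[0,[-5.8,-1.1,0],[0,0,-0.052]],[0,[-5.8,-1.1,0],[0,0,-0.052]],[0,[-4,-0.8,0],[0,0,-0.035]],[0,[-2,-0.4,0],[0,0,-0.017]],[0,[0,0,0],[0,0,0]]]'
python3 -c "
from h import *
goal(-8,110,-23,.022)
d=shot('top');cv2.imwrite('pics/t2.png',cv2.resize(d['color'][170:290,160:310,::-1],None,fx=5,fy=5,interpolation=2))"
```

```text
time_s: 4.6
position: [0.5354, 0.1101, 0.0221]
ee_rot: [-0.001, -0.412, 0.911, 0.0]
wrist_force: [-3.4, -0.1, 0.2]
grip_width: 0.0
grip_force: 1.3
time_s: 5.35
position: [0.564, 0.1405, 0.0221]
ee_rot: [-0.0, -0.569, 0.822, 0.0]
wrist_force: [-0.7, 0.6, 0.7]
grip_width: -0.0001
grip_force: 0.0
t 5.35 pos [0.564  0.1405 0.0221] F [-0.7  0.6  0.7] w -0.0001
shift [-21.9  -1.6   0.1] turn z -0.22
```

View pics/t2.png

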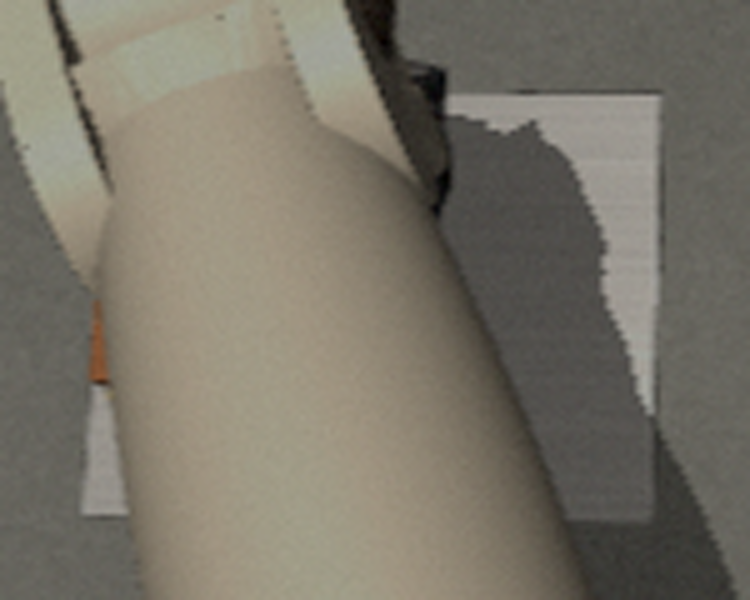

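The arm hides the tray from above. I'll push to about 2° short, back off and measure.

```bash
python3 -m pendant '[[0,[-4,-0.8,0],[0,0,-0.035]],[0,[-4,-0.8,0],[0,0,-0.035]],[0,[-4,-0.8,0],[0,0,-0.035]],[0,[-4,-0.8,0],[0,0,-0.035]],[0,[-2.9,-0.5,0],[0,0,-0.026]],[0,[-1.5,0,0],[0,0,-0.014]],[0,[0,0,0],[0,0,0]],[0,[0,0,0],[0,0,0]]]'
python3 -c "
from h import *
goal(-8,110,-23,.022)"
python3 -m pendant '[[0,[5,0,0],[0,0,0]],[0,[20,0,0],[0,0,0]],[0,[20,0,0],[0,0,0]],[0,[0,0,-35],[0,0,0]],[0,[0,0,-35],[0,0,0]],[0,[0,0,-35],[0,0,0]],[0,[20,0,-35],[0,0,0]],[0,[20,0,-35],[0,0,0]],[0,[0,0,0],[0,0,0]],[0,[0,0,0],[0,0,0]]]'
python3 -c "
from h import *
d=shot('wrist');cv2.imwrite('pics/w3.png',d['color'][:,:,::-1]);goal(-8,110,-23,.022)"
```

```text
time_s: 6.07
position: [0.5735, 0.159, 0.0224]
ee_rot: [0.0, -0.641, 0.768, -0.0]
wrist_force: [0.4, -0.2, -0.7]
grip_width: 0.0001
grip_force: 0.0
t 6.0667 pos [0.5735 0.159  0.0224] F [ 0.4 -0.2 -0.7] w 0.0001
shift [-1.4  0.6  0.4] turn z -0.041
time_s: 6.9
position: [0.5592, 0.0743, 0.2]
ee_rot: [0.002, -0.64, 0.768, -0.001]
wrist_force: [0.6, -0.0, -0.8]
grip_width: 0.0003
grip_force: 0.0
t 6.95 pos [0.5586 0.0747 0.198 ] F [ 0.5  0.9 -0.8] w -0.0001
shift [-86.8   1.3 176. ] turn z -0.041
```

View pics/w3.png

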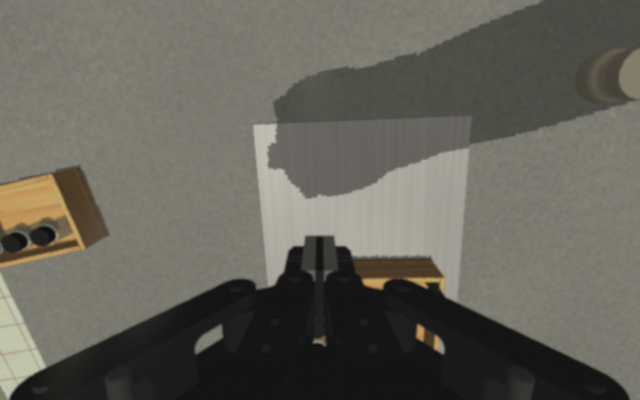

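```bash
python3 -m pendant '[[0,[10,0,-30],[0,0,0]],[0,[20,0,-30],[0,0,0]],[0,[30,0,-30],[0,0,0]],[0,[30,0,0],[0,0,0]],[0,[30,0,0],[0,0,0]],[0,[30,0,0],[0,0,0]],[0,[0,0,0],[0,0,0]],[0,[0,0,0],[0,0,0]]]'
python3 -c "
from h import *
d=shot('top');cv2.imwrite('pics/t3.png',cv2.resize(d['color'][170:290,160:310,::-1],None,fx=5,fy=5,interpolation=2))
d=shot('wrist');cv2.imwrite('pics/w4.png',d['color'][:,:,::-1]);s=manip.observe();print(s['position'],s['ee_rot'])"
```

```text
time_s: 7.62
position: [0.5312, -0.0727, 0.2852]
ee_rot: [-0.001, -0.64, 0.768, 0.001]
wrist_force: [0.8, 1.0, -1.0]
grip_width: -0.0001
grip_force: 0.0
[ 0.53153627 -0.07127951  0.28560431] [-4.46362699e-04 -6.40932382e-01  7.67596854e-01  7.42780814e-04]
```

View pics/t3.png

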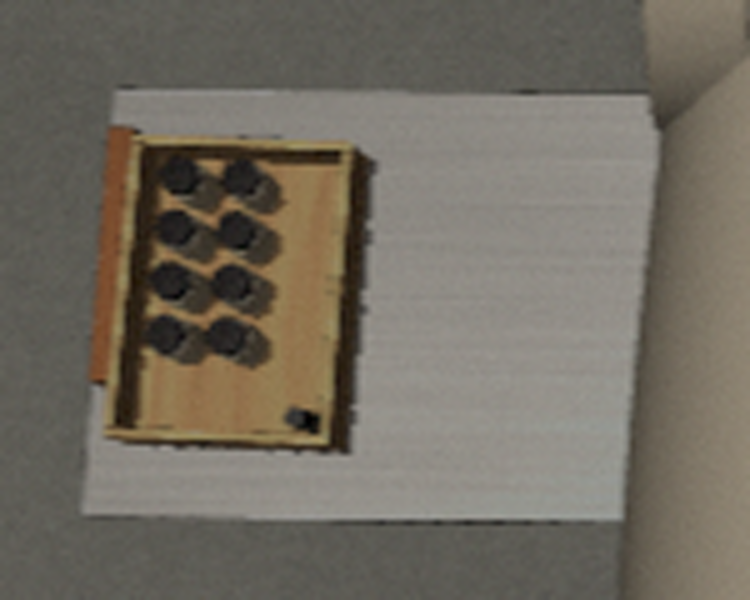

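The top crop shows the tray corners at (135,137), (355,147), (330,446) and (106,437), nearly parallel to the rail.

```bash
python3 - <<'E'
from h import *
d=shot("top"); f=lambda p:np.array(p)/5.+[160,170]-.4
C=ray(d,f([[106,437],[135,137],[355,147],[330,446]]),.051);t,th,e=fit(TR,C);print(t,np.degrees(th),e)
# rail direction: left top edge at z=.03
r=ray(d,f([[91,382],[110,128]]),.03)[:,:2];v=r[1]-r[0];print("rail",np.degrees(np.arctan2(v[1],v[0])))
# automatic: tray mask contours / side lines
img=d["color"][170:290,160:310];big=cv2.resize(img,None,fx=5,fy=5,interpolation=2)
h=cv2.cvtColor(big,cv2.COLOR_RGB2HSV)
def line(y0,y1,x0,x1,lo,hi,side,z):
    m=cv2.inRange(h,lo,hi)>0; P=[]
    for y in range(y0,y1,3):
        x=np.where(m[y,x0:x1])[0]
        if len(x): P.append([x0+(x.min() if side=='l' else x.max()),y])
    vx,vy,x,y=cv2.fitLine(np.float32(P),cv2.DIST_HUBER,0,.01,.01).ravel()
    q=[[x+vx/vy*(yy-y),yy] for yy in(y0,y1)];w=ray(d,f(q),z)[:,:2]
    dd=w[0]-w[1];print(np.array(q).round(1).tolist(),w.round(4).tolist(),np.degrees(np.arctan2(dd[1],dd[0])).round(2))
print("tray right rim");line(160,430,280,400,(10,60,120),(30,255,255),'r',.051)
print("rail left");line(135,375,70,130,(3,110,60),(14,255,255),'l',.03)
print("rail right");line(150,375,70,150,(3,110,60),(12,255,255),'r',.03)
print("plate left");line(395,505,60,200,(0,0,120),(180,70,255),'l',.006)
print(big[250,90:150:4].tolist())
E
```

```text
[0.46716312 0.19950003] -9.659968987927003 [1.41233383 0.63317338 1.54655994 1.15002155]
rail -7.931198650822819
tray right rim
[[348.2, 160.0], [326.9, 430.0]] [[0.5936, 0.169], [0.4623, 0.1909]] -9.46
rail left
[[108.5, 135.0], [90.2, 375.0]] [[0.6271, 0.2923], [0.5067, 0.3092]] -8.01
rail right
[[125.1, 150.0], [102.8, 375.0]] [[0.6183, 0.2844], [0.5059, 0.303]] -9.4
plate left
[[93.0, 395.0], [83.3, 505.0]] [[0.4999, 0.3158], [0.4456, 0.3241]] -8.71
[[93, 92, 87], [92, 87, 79], [100, 80, 65], [112, 74, 48], [124, 79, 49], [124, 78, 47], [116, 72, 44], [115, 78, 51], [125, 103, 67], [128, 109, 72], [93, 76, 49], [54, 41, 25], [42, 33, 20], [47, 38, 25], [47, 38, 24]]
```

The tray is at −9.55° and the rail at −8°, so about 1.5° (3 mm at the finger) remains. I'll retrace the path and nudge it.

```bash
python3 -m pendant '[[0,[-30,0,0],[0,0,0]],[0,[-30,0,0],[0,0,0]],[0,[-30,0,0],[0,0,0]],[0,[-30,0,30],[0,0,0]],[0,[-20,0,30],[0,0,0]],[0,[-10,0,30],[0,0,0]],[0,[-20,0,0],[0,0,0]],[0,[-20,0,0],[0,0,0]],[0,[0,0,0],[0,0,0]]]'
python3 -m pendant '[[0,[0,0,35],[0,0,-0.036]],[0,[0,0,35],[0,0,0]],[0,[0,0,35],[0,0,0]],[0,[0,0,35],[0,0,0]],[0,[0,0,25],[0,0,0]],[0,[0,0,10],[0,0,0]],[0,[0,0,0],[0,0,0]]]'
python3 -c "
from h import *
goal(-9.5,110,-23,.022);s=manip.observe();print(rot(s['ee_rot']).T@np.r_[.5735-s['position'][0],.159-s['position'][1],0]*1000)"
```

```text
time_s: 8.52
position: [0.5649, 0.1185, 0.1957]
ee_rot: [-0.001, -0.642, 0.766, 0.001]
wrist_force: [0.5, 0.7, 0.7]
grip_width: 0.0001
grip_force: 0.0
time_s: 9.1
position: [0.5636, 0.1147, 0.0198]
ee_rot: [-0.002, -0.655, 0.756, 0.001]
wrist_force: [-0.4, -0.4, 0.7]
grip_width: 0.0003
grip_force: 0.0
t 9.1 pos [0.5636 0.1147 0.0198] F [-0.4 -0.4  0.7] w 0.0003
shift [-43.8  -2.4  -2.3] turn z 0.023
[-45.26785218  -3.47537192  -0.0826613 ]
```

```bash
python3 -m pendant '[[0,[-15,0,0],[0,0,0]],[0,[-15,0,0],[0,0,0]],[0,[-10,0,0],[0,0,0]],[0,[-3,0,0],[0,0,0]],[0,[-2,0,0],[0,0,0]],[0,[-1,0,0],[0,0,0]],[0,[-1,0,0],[0,0,0]],[0,[-0.8,0,0],[0,0,0]],[0,[0,0,0],[0,0,0]],[0,[0,0,0],[0,0,0]]]'
python3 -m pendant '[[0,[3,0,0],[0,0,0]],[0,[20,0,0],[0,0,0]],[0,[22,0,0],[0,0,0]],[0,[0,0,-35],[0,0,0]],[0,[0,0,-35],[0,0,0]],[0,[0,0,-35],[0,0,0]],[0,[20,0,-35],[0,0,0]],[0,[30,0,-35],[0,0,0]],[0,[30,0,-35],[0,0,0]],[0,[30,0,-30],[0,0,0]]]'
python3 -m pendant '[[0,[30,0,-25],[0,0,0]],[0,[30,0,0],[0,0,0]],[0,[20,0,0],[0,0,0]],[0,[0,0,0],[0,0,0]]]'
python3 - <<'E'
from h import *
d=shot("top");f=lambda p:np.array(p)/5.+[160,170]-.4
big=cv2.resize(d['color'][170:290,160:310],None,fx=5,fy=5,interpolation=2);cv2.imwrite('pics/t4.png',big[:,:,::-1])
h=cv2.cvtColor(big,cv2.COLOR_RGB2HSV);m=cv2.inRange(h,(10,60,120),(30,255,255))>0
P=np.float32([[280+np.where(m[y,280:400])[0].max(),y] for y in range(160,430,3)])
vx,vy,x,y=cv2.fitLine(P,cv2.DIST_HUBER,0,.01,.01).ravel();q=[[x+vx/vy*(yy-y),yy] for yy in(160,430)]
w=ray(d,f(q),.051)[:,:2];v=w[0]-w[1];print(q,w,np.degrees(np.arctan2(v[1],v[0])))
E
```

```text
time_s: 9.93
position: [0.5722, 0.1616, 0.0223]
ee_rot: [-0.0, -0.655, 0.756, 0.0]
wrist_force: [0.5, -2.4, 0.8]
grip_width: -0.0002
grip_force: 1.2
time_s: 10.77
position: [0.5504, 0.0142, 0.2568]
ee_rot: [0.0, -0.655, 0.756, 0.0]
wrist_force: [1.1, 0.2, 0.4]
grip_width: -0.0001
grip_force: 0.0
time_s: 11.1
position: [0.539, -0.0675, 0.2804]
ee_rot: [0.0, -0.653, 0.757, -0.0]
wrist_force: [-0.2, -1.4, -0.6]
grip_width: 0.0002
grip_force: 0.0
[[np.float32(342.97302), 160], [np.float32(326.50027), 430]] [[0.59395622 0.17154302]
 [0.46229668 0.19102954]] -8.419050426461903
```

View pics/t4.png

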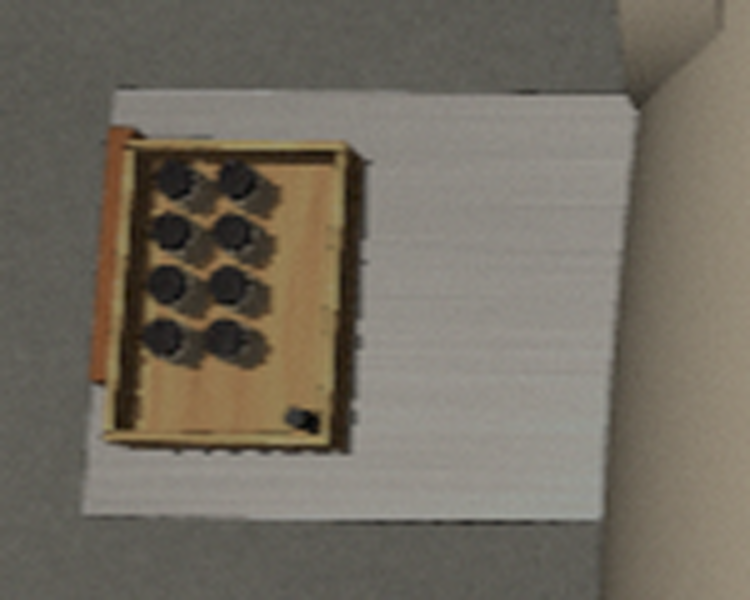

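The tray now lies along the rail: its right rim runs (343,160)-(326,430), which is −8.4° against −8.0° for the rail. The arm is clear of everything, so I'm handing it in.

```bash
python3 -c "
from station import manip
print(manip.sign_off())"
```

```text
the job is handed in; nothing more can be done
None
```

I pushed the tray a quarter turn counter-clockwise round the rod. By the last picture it lies along the stop rail to within about half a degree, and the job went in after about 11 s with the arm clear and the rack never approached.

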